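Close the one-hand bar clamp on a glued display box and hold it

ROBOT

A 7-joint arm with a two-finger parallel gripper is mounted at the origin on the work surface. World frame = base frame: x ahead of the robot, y to its left, z up, the work surface at z = 0. Lengths are in m, angles in degrees, forces in N, time in s.
With the tool pointing down it reaches from about 0.425 to 0.875 m from the base axis. Payload 4.7 kg.
Tool frame: the origin (TCP) lies midway between the tips of the shut fingers; the grasp point (between the pads) lies pinch_z behind it (pinch_z is the distance from the TCP to the grasp point, in m); z points along the fingers, y is the direction in which the jaws open and shut (so a half turn about z gives the same grasp; the last joint's range is limited). The gripper opens to 85 mm and grips with 20 to 120 N. Pads are 22 mm wide; open, the fingers measure 114 mm over their backs; the gripper's body (76 mm by 85 mm) begins 54 mm behind the grasp point. The pads swing forward as they close: fully open they stand 13 mm farther back than shut.
Start: joints at [65.724, 18.392, -4.016, 83.108, 1.295, 78.541, -3.26], TCP at [0.276, -0.589, 0.231] pointing down, gripper open.
Joint ranges: [-163.93, 163.93], [-17.29, 119.83], [-79.2, 71.16], [3.27, 140.29], [-89.18, 269.18], [5.43, 117.66], [-154.24, 154.24]. Speed limits (degrees/s): [147.25, 147.25, 180, 180, 180, 180, 180].

INTERFACE

Orientations are given as [roll, pitch, yaw] about the fixed x, y, z axes, in that order (R = Rz(yaw) Ry(pitch) Rx(roll)).
In Python, from bench import * gives the robot as it stands.
- The arm moves only by the tool play_rows, never from a script. Its argument "rows" is a list of rows, each a list of 7 numbers: the turn, a rotation vector about the tool's x, y, z in rad, then the shift along the tool's x, y, z in cm, then the closure, from -1 (fully open) to 1 (shut). In form: [[ax, ay, az, tx, ty, tz, claw], ...]. A call has 1 to 5 rows; each row is the pose to reach, as a shift and turn from the pose commanded when the call began, along the tool's axes at that moment; what a row does not reach only later rows make up. A row lasts 1/10 s, in which the tool goes at most 50 mm and 8.59 degrees, less where a joint would pass 70% of its speed; a pose out of reach is approached as far as the arm can. A call with a gripper value outside its range is refused whole. The fingers move at their own pace and stop on an object; "force" is the grip in N (left out, the last holds). Time passes only in rows, so rows that repeat a pose let the fingers close. It gives the time, the measured TCP pose, the force and the opening at its end, in the units of the state.
- read_state(): the state, without advancing time (a new reading comes with each control period).
- get_image(name): name is "scene" or "top"; returns (picture, depth): 420x560x3 uint8, red, green, blue; 420x560 float32, m along the optical axis (not along the pixel's ray), 0 where there is no reading.
- camera_model(name): a dict with "fx", "fy", "cx", "cy" (pixels), "cam_to_world" (4x4, takes a point from camera to world coordinates). Camera axes: x right, y up, looking along -z (the intrinsics and any distortion apply to the point x, -y, -z); pixel columns grow to the right and rows downward; lengths in m; the calibration is good to about 2 mm. A picture is of the moment at which its call begins. camera_model takes no time and is no camera call.
- hand_in(): hands the job in, once; it reports no verdict.
Trained networks look in the newest picture that a camera, given by its name, has taken for a name from the list of things; names that differ only in an ending like _2 or _b are one class to them, and where a whole thing is asked for, a point or a joint stands for the part that bears it (a point fixed in the world has none). Each returns a list of dicts, best first, with "score" (0 to 1); they miss things now and then, are a little off and sometimes report something else, mostly with a low value. They report only what shows in the picture. A call takes as long as a camera call.
- spot_in(camera, query): "rect" ([left, top, right, bottom] in pixels, round what is visible of it).
- masks_of(camera, query): "pixels" (420x560 bool, what is visible of it) and "rect" ([left, top, right, bottom] in pixels, round what is visible of it).
- spot_point(camera, query): "location" ([column, row] in pixels: a listed point, or the origin of a listed thing).
The state is a dict: "time": time; "joint_positions": joint angles; "joint_velocities": joint speeds; "effort": joint torques, N m; "tool_pos": TCP position; "orientation": TCP orientation; "force": force on the tool from outside, world axes, zero at the start; "torque": the same for the moment, N m; "opening": finger opening in m.
Only numpy, scipy, OpenCV 4.12 (cv2) and the standard library are available. Lean on these libraries where they do the work, as an engineer would, in place of code of your own. Each camera call takes 0.05 s, during which the arm holds its last target. There are 200 camera calls.

TASK

Clamp the freshly glued little beech display box: slide the clamp's moving jaw by its orange thumb tab until its rubber pad stands about a finger's width (10 to 18 mm) short of the box and let go of it, then close the rest by pumping the orange trigger against the handle, squeeze by squeeze, not by pushing the jaw. Stop when both pads grip the box snugly, the soft pad squashed by about 2 to 7 mm, as more would crush the thin sides. Finish while still holding the trigger squeezed, with the thimbles and other things around left undisturbed.

Things in the scene. Friction and masses are not known exactly. Their poses are not given: they have to be found in the camera images.
- clamp: one-hand ratchet bar clamp lying on its side, its black head (52 mm square, top 62 mm above the table) screwed to a fixed white gluing board (115 x 310 mm, 12 mm thick). Origin on the table under the head's middle; x from the bar towards the jaws' mouth and the box, y along the bar from head to moving jaw, z up. The flat toothed steel bar (20 x 7 mm) lies 42 mm above the table.
- handle_mid (a point): middle of the fixed black handle, 50 mm to -x of the bar and 42 mm above the table. It lies level, sticks out of the head to -x (25 to 113 mm from the bar), is 18 mm thick along the clamp's y and 26 mm high, and overhangs the board's front edge (22 mm from the bar), so fingers can go down on both sides of handle and trigger.
- squeeze_point (a point): point 50 mm to -x of the bar, 42 mm above the table, midway between the outer faces of handle and trigger when fully squeezed (then 36 mm apart along the clamp's y). At rest they are about 52 mm apart: the handle's outer face (fixed) 18 mm to -y of this point, the trigger's about 34 mm to +y.
- trigger_pull (a point): point on the outer (+y) face of the orange trigger where it is pulled, about 50 mm from the bar, 42 mm above the table; the blade is 11 mm thick, 22 mm high, 80 mm long, beside the handle on the side towards the moving jaw
- trigger (a joint): trigger angle: 0 at rest, 0.23 rad fully squeezed (at its stop, 7 mm short of the handle). Springs back; needs 3 to 7 N at the pull point, up to 16 N with the jaw loaded. Each full squeeze carries the jaw about 5 mm on (the first 2 to 7); a ratchet with 5 mm teeth holds it as the trigger goes back, but a loaded jaw then slips back about 1 mm to its tooth.
- jaw (a joint): travel of the moving jaw with the bar along the clamp's -y, in m: 0 fully open, growing as it nears the head. Slides towards the box by hand (5 to 10 N, clicking over the teeth) and stays where it is left; the ratchet keeps it from going back, so do not overshoot.
- jaw_tab (a point): centre of the ribbed orange thumb tab on the moving jaw, 36 mm to -x of the bar, 47 mm above the table: 40 mm along x, 20 mm thick along the clamp's y, 30 mm high; graspable from above across its 20 mm
- pad_face (a point): centre of the front face (towards head and box) of the moving jaw's soft light-grey rubber pad, 38 mm above the table; the face is 44 mm wide, 36 mm high. The point goes back into the jaw as the pad is squashed.
- moving_pad (a joint): squash of the moving jaw's soft pad in m: 0 when free, growing as it is pressed; 2.8 N per mm, so 2 to 7 mm means 6 to 20 N; above 8.5 mm (24 N) the box is crushed
- fixed_pad: light-grey rubber pad on the clamp's head jaw, 44 x 12 x 36 mm, origin at its centre; its face towards the box lies 6 mm to +y of the origin
- box: small beech display box, open side up, two compartments, 5 mm walls; 56 mm along its x, 64 mm along its y (the clamping direction), 44 mm high; loose on the gluing board between the pads, 1 to 4 mm from the fixed one. Origin at the centre of its underside; the face that the moving pad will meet lies 32 mm to +y of it
- delft_thimble: blue-and-white Delft-style ceramic thimble, 22 mm wide, 25 mm high, standing on the glass shelf; a bystander, origin at the centre of its underside
- horn_thimble: brown horn thimble, 22 mm wide, 25 mm high, standing on the glass shelf; a bystander, origin at the centre of its underside
- pill_box: silver-plated pill box, 33 x 45 x 17 mm, on the glass shelf; a bystander, origin at the centre of its underside
- tape_case: round brass tape-measure case lying flat, 52 mm wide, 16 mm thick, on the table; a bystander, origin at the centre of its underside
- pincushion_base: yellow ceramic pincushion base, an open bowl 72 mm wide, 30 mm high, on the table; a bystander, origin at the centre of its underside
- glue_bottle: white glue bottle with an orange cap, 44 mm wide, 110 mm high, on the table; a bystander, origin at the centre of its underside
- spare_peg: stubby beech peg standing on its head, 30 mm wide, 52 mm high, on the table; a bystander, origin at the centre of its underside

How it is judged:
By the outcome, as a careful person would: the job done as asked, in the order asked, and still so for the second after the job is handed in, while the arm keeps its last pose, push and grip.
It also fails if it takes over 58 s, if anything falls off the work surface, if the arm or the gripper's body presses on something with over 40 N, if the wrist force passes 120 N, or if a joint passes its speed limit or range.

## Working session

There is one attempt and no reset: what is moved stays moved. The work goes in short steps, Python scripts to look and compute and a tool call to move; the robot and the scene stay as the last step left them, time stands still between calls to the robot, and variables do not carry over. Pictures are saved under pics/ and viewed, about 8 in all and at most 12, crops included, and the job is handed in when it is done.

Besides the shell and the picture viewer there is one more tool, called after "Call:" as name([rows], argument=value, ...), one row to a line, values as JSON. play_rows: Moves the arm, as the interface text tells. Its arguments: {"type":"object","properties":{"rows":{"type":"array"},"force":{"type":"number"}},"required":["rows"]}

```bash
ls; mkdir -p pics; cat > h.py <<'E'
from bench import *
import numpy as np, cv2
def w(cam,px,depth=None,z=None):
    m=camera_model(cam);T=np.array(m["cam_to_world"])
    d=np.array([(px[0]-m["cx"])/m["fx"],-(px[1]-m["cy"])/m["fy"],-1.0])
    if z is None: p=d*depth; return T[:3,:3]@p+T[:3,3]
    r=T[:3,:3]@d; s=(z-T[2,3])/r[2]; return T[:3,3]+s*r
E
python3 - <<'E'
from h import *
s=read_state();print({k:np.round(v,3) for k,v in s.items()})
for c in("scene","top"):
    p,d=get_image(c);cv2.imwrite(f"pics/{c}0.png",cv2.cvtColor(p,cv2.COLOR_RGB2BGR));np.save(c+"0.npy",d)
    m=camera_model(c);print(c,{k:np.round(v,3).tolist() for k,v in m.items()})
    for q,z in(("clamp",0),("handle_mid",.042),("squeeze_point",.042),("trigger_pull",.042),("jaw_tab",.047),("pad_face",.038),("fixed_pad",.038),("box",.012)):
        for r in spot_point(c,q)[:1]: print(q,round(r["score"],2),np.round(r["location"],1),w(c,r["location"],z=z).round(4))
import cv2
E
```

```text
pics
{'time': np.float64(0.0), 'joint_positions': array([65.724, 18.439, -4.015, 83.177,  1.294, 78.54 , -3.26 ]), 'joint_velocities': array([ 0.141, -0.042,  0.02 , -0.029, -0.041, -0.031, -0.035]), 'effort': array([ 1.0000e-03, -4.9358e+01, -3.8200e-01, -3.1434e+01,  1.3000e-02,
        1.2000e-02,  0.0000e+00]), 'tool_pos': array([ 0.275, -0.588,  0.23 ]), 'orientation': array([-1.79888e+02,  5.00000e-03,  2.50860e+01]), 'force': array([0.425, 0.206, 0.427]), 'torque': array([ 0.022, -0.01 ,  0.024]), 'opening': np.float64(0.085)}
scene {'fx': 523.165, 'fy': 523.165, 'cx': 280.284, 'cy': 215.921, 'cam_to_world': [[-0.721, -0.498, 0.482, 1.216], [0.692, -0.538, 0.481, 0.596], [0.02, 0.681, 0.732, 0.943], [0.0, 0.0, 0.0, 1.0]]}
clamp 0.65 [301.5 207.2] [ 0.5362 -0.009  -0.    ]
handle_mid 0.78 [307.6 185.3] [ 0.5014 -0.0248  0.042 ]
squeeze_point 0.83 [312.7 185.6] [ 0.4928 -0.0155  0.042 ]
trigger_pull 0.47 [317.9 196.1] [0.5102 0.0188 0.042 ]
jaw_tab 0.65 [367.4 236.4] [0.5257 0.1872 0.047 ]
pad_face 0.47 [330.8 251.2] [0.6125 0.1553 0.038 ]
fixed_pad 0.39 [292.8 212.7] [0.5917 0.0141 0.038 ]
box 0.57 [300.6 233.2] [0.607 0.057 0.012]
top {'fx': 384.454, 'fy': 384.454, 'cx': 280.138, 'cy': 211.113, 'cam_to_world': [[-0.026, 0.999, -0.043, 0.565], [-1.0, -0.026, 0.002, 0.002], [0.001, 0.043, 0.999, 1.156], [0.0, 0.0, 0.0, 1.0]]}
clamp 0.75 [282.1 231.9] [ 0.5517 -0.0042  0.    ]
handle_mid 0.83 [288.9 251.7] [ 0.4946 -0.0221  0.042 ]
squeeze_point 0.63 [281.4 252.1] [ 4.94e-01 -4.00e-04  4.20e-02]
trigger_pull 0.65 [274.  250.6] [0.4989 0.0208 0.042 ]
jaw_tab 0.96 [217.1 242.2] [0.5275 0.1838 0.047 ]
pad_face 0.53 [225.9 211.9] [0.6145 0.158  0.038 ]
box 0.7 [258.6 215.3] [0.603  0.0645 0.012 ]
```

```bash
python3 - <<'E'
import cv2
a=cv2.imread("pics/top0.png")[150:310,170:350];cv2.imwrite("pics/topc.png",cv2.resize(a,None,fx=4,fy=4,interpolation=cv2.INTER_CUBIC)[:600])
E
```

```text
(no output)
```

View pics/scene0.png

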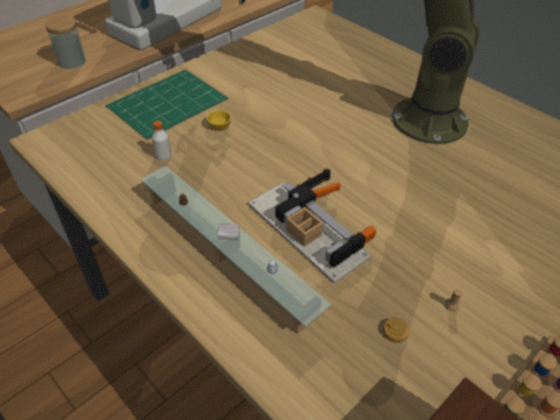

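View pics/topc.png

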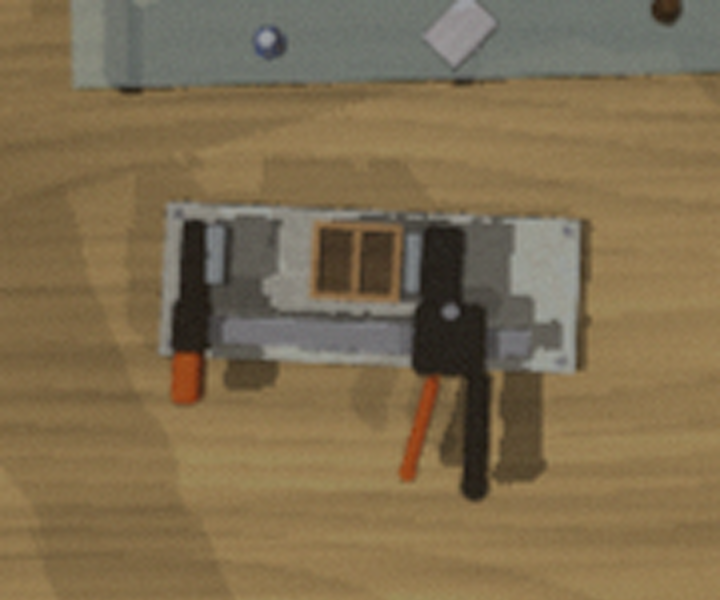

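The clamp lies left of centre with its y axis roughly along world +y. The trigger is at (274,250) top px, the tab at (217,242) and the box at (259,215). The bystanders on the shelf are well away (x > 0.7). Next I'll refine the yaw and the gap.

```bash
python3 - <<'E'
from h import *
def cloud(c):
    d=np.load(c+"0.npy");m=camera_model(c);T=np.array(m["cam_to_world"])
    v,u=np.mgrid[:420,:560]
    P=np.stack([(u-m["cx"])/m["fx"]*d,-(v-m["cy"])/m["fy"]*d,-d],-1)
    return P@T[:3,:3].T+T[:3,3]
for c in("top","scene"):
    P=cloud(c);im=cv2.imread(f"pics/{c}0.png");hsv=cv2.cvtColor(im,cv2.COLOR_BGR2HSV)
    x,y,z=P[...,0],P[...,1],P[...,2]
    R=(x>.42)&(x<.68)&(y>-.15)&(y<.26)
    b=R&(z>.007)&(z<.018)
    r=cv2.minAreaRect((P[b][:,:2]*1000).astype(np.float32));print(c,"board",r, "table z",np.median(z[R&(z<.005)]).round(4))
    org=R&(hsv[...,1]>190)&(hsv[...,0]<12)&(hsv[...,2]>90)
    print("orange z>.05 tab",[np.round(np.percentile(P[org&(z>.055)&(y>.12)],q,axis=0),4).tolist() for q in(3,50,97)])
    print("orange trig",[np.round(np.percentile(P[org&(z>.045)&(y<.1)],q,axis=0),4).tolist() for q in(3,50,97)])
    def ax(name,mk):
        q=P[mk];print(name,len(q),[np.round(np.percentile(q,k,axis=0),4).tolist() for k in(3,50,97)])
    dark=hsv[...,2]<70
    ax("handle",R&dark&(z>.045)&(x<.515)&(y<.03))
    ax("head top",R&dark&(z>.055)&(x>.525)&(x<.56)&(y<.05))
    mk=max(masks_of(c,"box"),key=lambda r:r["score"])["pixels"]
    ax("box",mk&R)
    rb=cv2.minAreaRect((P[mk&R&(z>.05)&(z<.062)][:,:2]*1000).astype(np.float32));print("box rect",rb)
    for q in("moving_pad","fixed_pad"):
        ms=masks_of(c,q)
        if ms: ax(q+" %.2f"%ms[0]["score"],ms[0]["pixels"]&R)
E
```

```text
top board ((558.54443359375, 70.14810180664062), (185.02127075195312, 370.9276428222656), 0.8669852614402771) table z -0.0001
orange z>.05 tab [[0.5066, 0.1762, 0.0566], [0.523, 0.1843, 0.0613], [0.54, 0.1936, 0.0653]]
orange trig [[0.4498, 0.0089, 0.0467], [0.4812, 0.021, 0.0523], [0.5146, 0.0306, 0.0571]]
handle 167 [[0.4353, -0.0283, 0.0483], [0.4717, -0.0209, 0.0538], [0.5141, -0.0123, 0.0583]]
head top 217 [[0.5265, -0.0289, 0.0569], [0.5428, -0.0036, 0.0611], [0.558, 0.0197, 0.0653]]Traceback (most recent call last):
  File "<stdin>", line 21, in <module>
ValueError: max() iterable argument is empty
```

```bash
python3 - <<'E'
from h import *
W=lambda u,v,z:w("top",(170+u/4-.375,150+v/4-.375),z=z)[:2]
c=[W(*p,.012) for p in((168,203),(582,217),(575,372),(162,352))]
print("board corners",np.round(c,4).tolist())
c=np.array(c);print("edge yaws",[np.degrees(np.arctan2(-(a-b)[0],(a-b)[1])).round(2) for a,b in((c[0],c[1]),(c[3],c[2]))],"short",[np.degrees(np.arctan2((a-b)[1],(a-b)[0])).round(2) for a,b in((c[0],c[3]),(c[1],c[2]))],np.linalg.norm(c[0]-c[1]),np.linalg.norm(c[0]-c[3]),c.mean(0))
print("bar edges",[W(u,v,.0455).round(4).tolist() for u,v in((222,318),(222,344),(412,323),(412,348))])
print("box top corners",[W(u,v,.056).round(4).tolist() for u,v in((316,222),(403,224),(400,303),(310,299))])
print("pads z .056",[ (n,W(u,v,.056).round(4).tolist()) for n,u,v in(("mv near",228,255),("mv back",205,255),("fx face",404,262),("fx back",421,262))])
print("handle z.055",[W(u,v,.055).round(4).tolist() for u,v in((466,390),(489,390),(463,485),(488,485))])
print("trig z.053",[W(u,v,.053).round(4).tolist() for u,v in((427,378),(438,378),(400,478),(415,480))])
print("tab z.062",[W(u,v,.062).round(4).tolist() for u,v in((172,352),(203,352),(170,402),(200,404))])
im=cv2.imread("pics/scene0.png")[165:285,240:390]
cv2.imwrite("pics/scc.png",cv2.resize(im,None,fx=5,fy=5,interpolation=cv2.INTER_CUBIC))
for cam in("top","scene"):
    get_image(cam)
    for q,z in(("pad_face",.038),("box",.012),("fixed_pad",.038),("jaw_tab",.047),("clamp",0),("handle_mid",.042)):
        r=spot_point(cam,q)
        if r: print(cam,q,round(r[0]["score"],2),w(cam,r[0]["location"],z=z).round(4))
E
```

```text
board corners [[0.6512, 0.2034], [0.6326, -0.1048], [0.5176, -0.0961], [0.5405, 0.2099]]
edge yaws [np.float64(-3.44), np.float64(-4.27)] short [np.float64(-3.37), np.float64(-4.31)] 0.308729078162546 0.11088722177994746 [0.58545691 0.05312372]
bar edges [[0.5645, 0.1601], [0.5458, 0.1605], [0.5573, 0.0233], [0.5393, 0.0237]]
box top corners [[0.6314, 0.09], [0.6283, 0.0277], [0.5719, 0.0313], [0.5764, 0.0955]]
pads z .056 [('mv near', [0.6094, 0.1535]), ('mv back', [0.6098, 0.1699]), ('fx face', [0.6011, 0.0277]), ('fx back', [0.6008, 0.0155])]
handle z.055 [[0.5086, -0.0142], [0.5082, -0.0306], [0.4413, -0.0103], [0.4408, -0.0281]]
trig z.053 [[0.5178, 0.0134], [0.5176, 0.0055], [0.4472, 0.0345], [0.4455, 0.0238]]
tab z.062 [[0.5413, 0.1938], [0.5407, 0.1718], [0.506, 0.1958], [0.504, 0.1746]]
top pad_face 0.66 [0.6145 0.1591 0.038 ]
top box 0.88 [0.5926 0.0668 0.012 ]
top fixed_pad 0.65 [0.598  0.0163 0.038 ]
top jaw_tab 0.59 [0.527  0.1867 0.047 ]
top clamp 0.75 [ 0.548 -0.008  0.   ]
scene pad_face 0.49 [0.611 0.157 0.038]
scene box 0.58 [0.6054 0.0637 0.012 ]
scene fixed_pad 0.51 [0.5975 0.0101 0.038 ]
scene jaw_tab 0.62 [0.5228 0.191  0.047 ]
scene clamp 0.94 [ 0.5458 -0.0065  0.    ]
scene handle_mid 0.71 [ 0.4983 -0.0171  0.042 ]
```

View pics/scc.png

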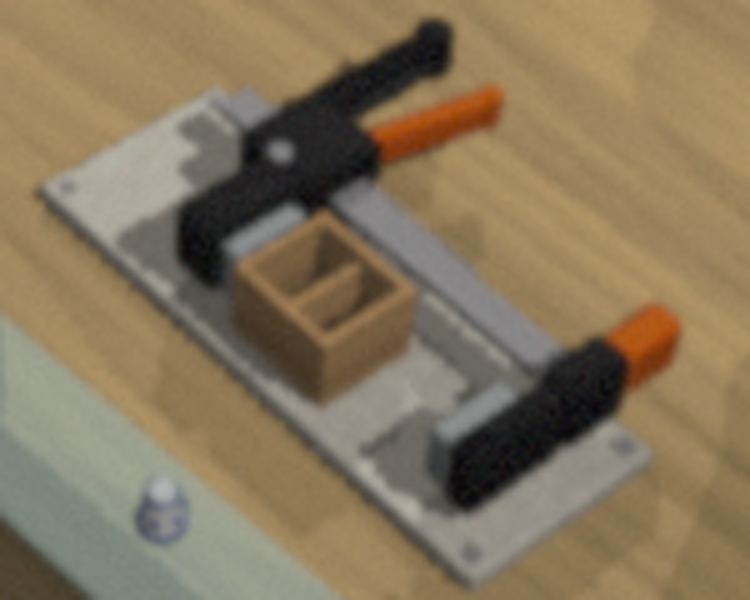

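The close-up shows the moving jaw at lower right, the box near the head, and the trigger and handle at upper right. Clamp yaw is about -3.9°, the tab is at (0.521, 0.184), and the gap is about 62–65 mm. I'll move now.

Call:
play_rows([
  [0,0,0.1,4.6,-1.9,0,-1],
  [0,0,0.2,9.2,-3.8,0,-1],
  [0,0,0.3,13.8,-5.6,0,-1],
  [0,0,0.4,18.4,-7.5,0,-1],
  [0,0,0.505,23,-9.4,0,-1],
])

```text
time: 2.15
tool_pos: [0.4451, -0.4045, 0.2316]
orientation: [180.0, -0.0, -4.1]
force: [1.3, -0.1, 0.0]
opening: 0.0853
```

```bash
cat >> h.py <<'E'
from scipy.spatial.transform import Rotation as Ro
def to(x,y,z,yaw=-3.85):
    s=read_state();R=Ro.from_euler("xyz",s["orientation"],degrees=True)
    d=R.inv().apply(np.array([x,y,z])-s["tool_pos"])*100
    r=(R.inv()*Ro.from_euler("xyz",[180,0,yaw],degrees=True)).as_rotvec()
    print("t",s["time"],"pos",np.round(s["tool_pos"],4),"rpy",np.round(s["orientation"],2),"F",np.round(s["force"],1),"op",round(s["opening"],4),"-> rot",r.round(3),"cm",d.round(2))
E
python3 -c "
from h import *
to(.521,.184,.13)"
```

```text
t 2.15 pos [ 0.4451 -0.4045  0.2316] rpy [ 1.7997e+02 -3.0000e-02 -4.1000e+00] F [ 1.3 -0.1  0. ] op 0.0853 -> rot [ 0.001 -0.    -0.004] cm [  3.35 -59.25  10.13]
```

Call:
play_rows([
  [0,0,0,0.5,-4.9,0,-1],
  [0,0,0,1,-9.8,0,-1],
  [0,0,0,1.5,-14.7,0,-1],
  [0,0,0,2,-19.6,0,-1],
  [0,0,0,2.5,-24.5,0,-1],
])

```text
time: 2.65
tool_pos: [0.4855, -0.1613, 0.2316]
orientation: [180.0, -0.0, -3.9]
force: [0.8, -0.1, 0.1]
opening: 0.0853
```

Call:
play_rows([
  [0,0,0,0.2,-4.9,0,-1],
  [0,0,0,0.4,-9.8,0,-1],
  [0,0,0,0.6,-14.7,0,-1],
  [0,0,0,0.7,-19.6,0,-1],
  [0,0,0,0.8,-24.5,0,-1],
])

```text
time: 3.15
tool_pos: [0.5098, 0.0825, 0.2317]
orientation: [180.0, -0.1, -3.9]
force: [1.3, 0.3, -0.7]
opening: 0.0856
```

Call:
play_rows([
  [0,0,-0.002,0,-3.5,3,-1],
  [0,0,-0.004,0,-7,6,-1],
  [0,0,-0.004,0,-10.2,9,-1],
  [0,0,-0.004,0,-10.2,9,-1],
])

```text
time: 3.55
tool_pos: [0.5128, 0.1872, 0.1374]
orientation: [-179.9, 0.4, -3.2]
force: [-0.8, 0.2, -0.0]
opening: 0.0855
```

```bash
python3 - <<'E'
from h import *
to(.521,.184,.038)
p,d=get_image("scene")
cv2.imwrite("pics/s1.png",cv2.resize(cv2.cvtColor(p,cv2.COLOR_RGB2BGR)[130:300,230:430],None,fx=3.5,fy=3.5,interpolation=cv2.INTER_CUBIC))
r=spot_point("scene","jaw_tab")
for k in r[:2]: print(k["score"],w("scene",k["location"],z=.047))
E
```

```text
t 3.55 pos [0.5128 0.1872 0.1374] rpy [-179.92    0.42   -3.17] F [-0.8  0.2 -0. ] op 0.0855 -> rot [-0.001  0.007  0.012] cm [0.91 0.29 9.93]
0.62 [0.52836048 0.1891062  0.047     ]
0.45 [0.61225354 0.15727835 0.047     ]
```

View pics/s1.png

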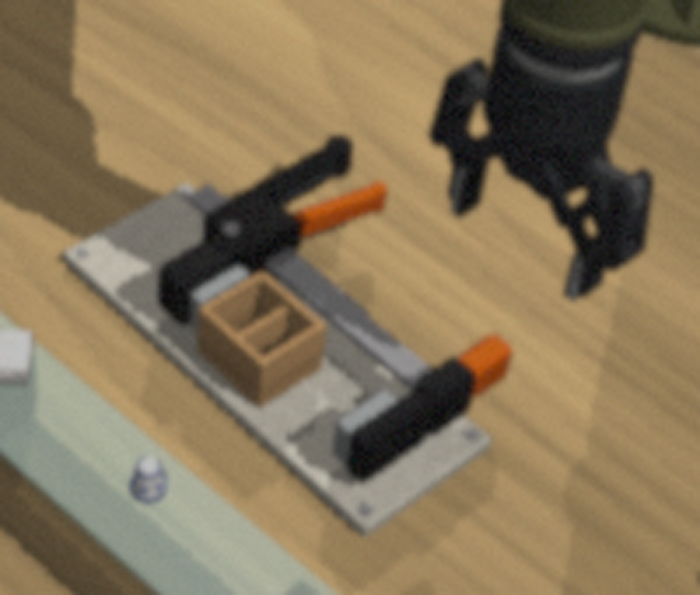

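The picture shows the gripper straddling the tab line, above it with clear room. I'll descend and grasp lightly.

Call:
play_rows([
  [0,0.003,0.006,0.4,0.2,3,-1],
  [0,0.007,0.012,0.7,0.3,6,-1],
  [0,0.007,0.012,0.7,0.3,9.6,-1],
  [0,0.007,0.012,0.7,0.3,9.9,-1],
  [0,0.007,0.012,0.7,0.3,9.9,-1],
])

```text
time: 4.15
tool_pos: [0.524, 0.1777, 0.043]
orientation: [180.0, -0.4, -4.4]
force: [0.4, 1.2, 0.4]
opening: 0.0857
```

Call:
play_rows([
  [0,0,0,0,0,0,0.2],
  [0,0,0,0,0,0,0.4],
  [0,0,0,0,0,0,0.6],
  [0,0,0,0,0,0,0.7],
  [0,0,0,0,0,0,0.8],
], force=25)

```text
time: 4.65
tool_pos: [0.5244, 0.1819, 0.0438]
orientation: [-179.8, -0.6, -4.2]
force: [-0.4, 4.6, 3.5]
opening: 0.0191
```

```bash
python3 -c "
from h import *
to(.518,.184,.038)"
```

```text
t 4.65 pos [0.5244 0.1819 0.0438] rpy [-179.77   -0.57   -4.21] F [-0.4  4.6  3.5] op 0.0191 -> rot [-0.004 -0.01  -0.006] cm [-0.66 -0.16  0.58]
```

Call:
play_rows([
  [0,0,0,0,0.8,0,0.8],
  [0,0,0,0,1.6,0,0.8],
  [0,0,0,0,2.4,0,0.8],
  [0,0,0,0,3.2,0,0.8],
  [0,0,0,0,4.0,0,0.8],
])

```text
time: 5.15
tool_pos: [0.5217, 0.1438, 0.0438]
orientation: [-179.6, -0.6, -4.1]
force: [2.1, 9.9, 2.5]
opening: 0.0191
```

Call:
play_rows([
  [0,0,0,0,0,0,0.8],
  [0,0,0,0,0,0,0.8],
])

```text
time: 5.35
tool_pos: [0.5215, 0.1408, 0.0438]
orientation: [-179.9, -0.6, -4.2]
force: [-0.7, 2.7, 6.4]
opening: 0.0195
```

```bash
python3 - <<'E'
from h import *
to(.518,.184,.038)
for c in("scene","top"):
    p,d=get_image(c);cv2.imwrite(f"pics/{c}2.png",cv2.cvtColor(p,cv2.COLOR_RGB2BGR))
    for q,z in(("pad_face",.038),("box",.012),("jaw_tab",.047)):
        for k in spot_point(c,q)[:1]: print(c,q,round(k["score"],2),w(c,k["location"],z=z).round(4))
a=cv2.imread("pics/scene2.png")[195:275,270:370]
b=cv2.imread("pics/top2.png")[190:240,210:290]
A=cv2.resize(a,(800,640),interpolation=cv2.INTER_CUBIC)[:600];
cv2.imwrite("pics/s2.png",A);cv2.imwrite("pics/t2.png",cv2.resize(b,(800,500),interpolation=cv2.INTER_CUBIC))
E
```

```text
t 5.35 pos [0.5215 0.1408 0.0438] rpy [-179.88   -0.55   -4.23] F [-0.7  2.7  6.4] op 0.0195 -> rot [-0.002 -0.01  -0.007] cm [-0.68 -4.28  0.58]
scene pad_face 0.68 [ 0.4991 -0.0299  0.038 ]
scene box 0.89 [0.6002 0.0616 0.012 ]
scene jaw_tab 0.58 [0.5196 0.1356 0.047 ]
top pad_face 0.5 [ 0.6754 -0.384   0.038 ]
top box 0.59 [0.6015 0.0633 0.012 ]
top jaw_tab 0.62 [0.6005 0.0144 0.047 ]
```

View pics/s2.png

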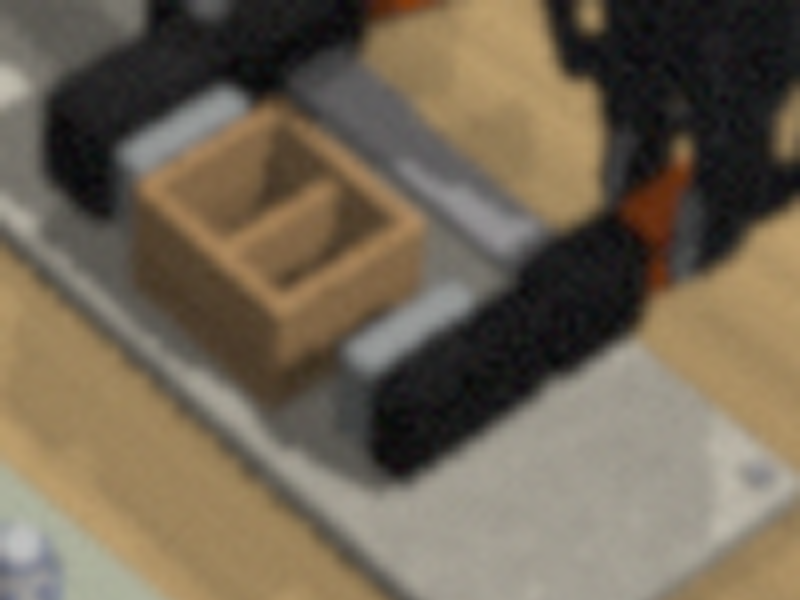

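View pics/t2.png

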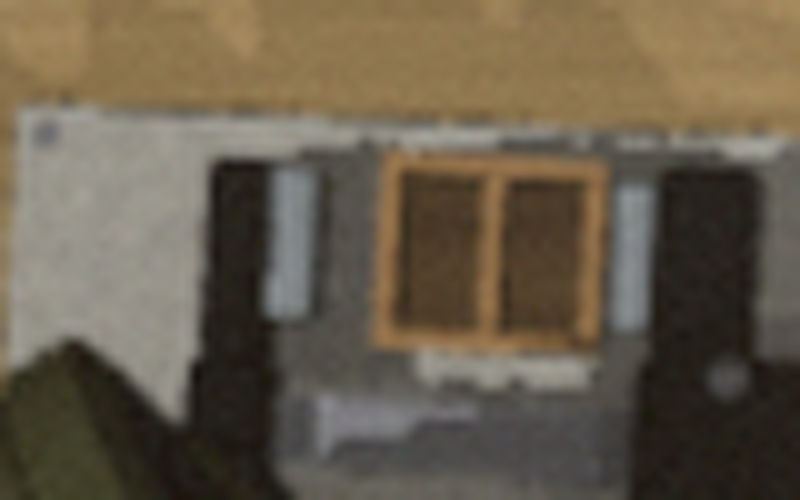

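Both views show the moving pad standing short of the box. In the top crop the pad face is at column ~317 and the box face at ~377, so the gap is about 17–19 mm. I'll measure it more exactly.

```bash
python3 - <<'E'
from h import *
S=lambda u,v,z=.056:w("scene",(270+u/8-.44,195+v/8-.44),z=z)
cy=np.array([np.sin(np.radians(3.85)),np.cos(np.radians(3.85)),0])
for n,u,v in(("box",285,305),("box",430,225),("pad",345,352),("pad",465,285),("boxfar",135,185),("boxfar",275,100)): print(n,S(u,v).round(4),"along",(S(u,v)@cy).round(4))
im=cv2.imread("pics/top2.png").astype(float)
for r in (208,211,214,217): print(r,[tuple(int(x) for x in im[r,c]) for c in range(230,253)])
E
```

```text
box [0.6271 0.0885 0.056 ] along 0.1304
box [0.5749 0.0955 0.056 ] along 0.1339
pad [0.6273 0.112  0.056 ] along 0.1538
pad [0.5844 0.1179 0.056 ] along 0.1569
boxfar [0.626  0.0269 0.056 ] along 0.0688
boxfar [0.572  0.0305 0.056 ] along 0.0689
208 [(110, 118, 121), (28, 34, 37), (27, 34, 39), (35, 42, 46), (26, 32, 38), (28, 35, 41), (44, 48, 49), (100, 98, 98), (137, 135, 130), (136, 134, 130), (128, 130, 122), (95, 96, 94), (48, 57, 60), (60, 70, 72), (72, 81, 85), (77, 85, 87), (77, 85, 88), (82, 95, 104), (80, 110, 136), (64, 103, 134), (41, 61, 77), (37, 58, 71), (38, 59, 74)]
211 [(97, 105, 107), (29, 34, 38), (28, 34, 40), (26, 36, 40), (29, 37, 40), (26, 32, 36), (47, 51, 52), (102, 103, 99), (139, 138, 135), (133, 131, 128), (122, 121, 118), (87, 88, 85), (47, 52, 54), (70, 74, 77), (78, 85, 88), (77, 81, 88), (78, 87, 89), (80, 98, 113), (79, 115, 148), (68, 103, 135), (34, 50, 64), (40, 60, 75), (36, 55, 71)]
214 [(78, 86, 90), (29, 34, 37), (30, 35, 42), (28, 37, 41), (28, 31, 38), (25, 33, 38), (42, 48, 53), (105, 104, 100), (135, 133, 131), (135, 134, 130), (125, 122, 118), (76, 79, 78), (57, 62, 67), (73, 80, 84), (76, 84, 87), (78, 84, 87), (78, 83, 86), (75, 93, 110), (77, 115, 148), (62, 92, 124), (36, 52, 64), (42, 61, 80), (40, 60, 78)]
217 [(74, 82, 85), (30, 37, 41), (27, 36, 39), (26, 32, 35), (25, 31, 37), (21, 28, 33), (68, 70, 71), (122, 120, 117), (135, 136, 131), (140, 137, 134), (118, 117, 116), (70, 72, 72), (61, 67, 69), (80, 86, 89), (75, 82, 86), (77, 86, 87), (76, 82, 86), (80, 99, 117), (73, 112, 145), (57, 83, 110), (40, 55, 70), (41, 60, 81), (46, 66, 86)]
```

```bash
cat >> h.py <<'E'
def rect(cam,im,z=.056,yaw=-3.85,org=(.547,-.005)):
    # image resampled on plane z in clamp coords, 0.5 mm/px; x 20..90mm rows, y 0..220 cols
    m=camera_model(cam);Ti=np.linalg.inv(np.array(m["cam_to_world"]))
    yy,xx=np.meshgrid(np.arange(0,220,.5)/1e3,np.arange(20,90,.5)/1e3);a=np.radians(yaw)
    P=np.stack([org[0]+np.cos(a)*xx-np.sin(a)*yy,org[1]+np.sin(a)*xx+np.cos(a)*yy,0*xx+z],-1)@Ti[:3,:3].T+Ti[:3,3]
    u=m["cx"]-m["fx"]*P[...,0]/P[...,2];v=m["cy"]+m["fy"]*P[...,1]/P[...,2]
    return cv2.remap(im,u.astype(np.float32),v.astype(np.float32),cv2.INTER_CUBIC)
E
python3 - <<'E'
from h import *
o=[]
for c in("top","scene"):
    r=rect(c,cv2.imread(f"pics/{c}2.png"));o+=[r]
cv2.imwrite("pics/r2.png",cv2.resize(np.vstack(o),(800,509),interpolation=cv2.INTER_CUBIC))
E
```

```text
(no output)
```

View pics/r2.png

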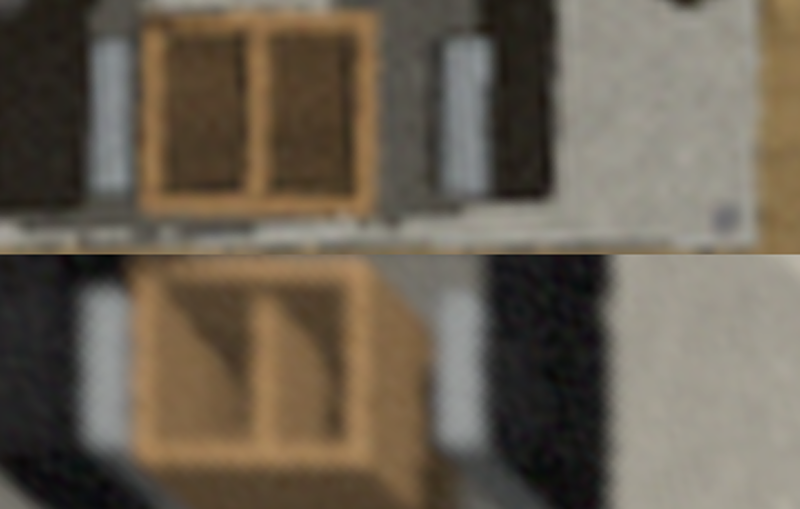

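Rectified onto the pad-top plane at 3.64 px/mm, the gap reads 17.3 mm (top, pixels 378→441) and 18.4 mm (scene, 370→437). I'll slide 4 mm more, aiming for about 14.

Call:
play_rows([
  [0,0,0,0,0.15,0,0.8],
  [0,0,0,0,0.3,0,0.8],
  [0,0,0,0,0.45,0,0.8],
  [0,0,0,0,0.45,0,0.8],
  [0,0,0,0,0.45,0,0.8],
])

```text
time: 6.25
tool_pos: [0.5213, 0.1374, 0.0438]
orientation: [-179.8, -0.6, -4.2]
force: [-0.2, 5.5, 5.1]
opening: 0.0192
```

```bash
cat > gap.py <<'E'
from h import *
import sys
n=sys.argv[1];o=[]
to(.518,.184,.038)
for c in("top","scene"):
    p,d=get_image(c);p=cv2.cvtColor(p,cv2.COLOR_RGB2BGR);cv2.imwrite(f"pics/{c}{n}.png",p);o+=[rect(c,p)]
cv2.imwrite(f"pics/r{n}.png",cv2.resize(np.vstack(o),(800,509),interpolation=cv2.INTER_CUBIC))
y=np.arange(0,220,.5)
for name,r in zip(("top","scene"),o):
    # profile over x 35..60 mm: grey-ness (B channel) and orange-ness (R-B)
    p=r[30:80].astype(float).mean(0);B=p[:,0];O=p[:,2]-p[:,0]
    print(name,"R-B/B every 1mm y=98..140:",[(int(y[i]),int(O[i]),int(B[i])) for i in range(196,282,2)])
E
python3 gap.py 3
```

```text
t 6.25 pos [0.5213 0.1374 0.0438] rpy [-179.8    -0.58   -4.2 ] F [-0.2  5.5  5.1] op 0.0192 -> rot [-0.004 -0.01  -0.006] cm [-0.68 -4.62  0.59]
top R-B/B every 1mm y=98..140: [(98, 55, 56), (99, 66, 65), (100, 72, 71), (101, 71, 75), (102, 62, 77), (103, 50, 77), (104, 35, 76), (105, 23, 76), (106, 15, 76), (107, 8, 76), (108, 7, 75), (109, 9, 74), (110, 10, 74), (111, 10, 75), (112, 10, 73), (113, 9, 66), (114, 9, 56), (115, 8, 50), (116, 6, 53), (117, 3, 62), (118, 0, 77), (119, -2, 95), (120, -3, 110), (121, -4, 124), (122, -5, 132), (123, -5, 134), (124, -5, 136), (125, -6, 138), (126, -5, 137), (127, -5, 134), (128, -5, 131), (129, -5, 123), (130, -3, 107), (131, -2, 90), (132, 0, 70), (133, 4, 50), (134, 8, 36), (135, 10, 26), (136, 12, 21), (137, 11, 24), (138, 11, 28), (139, 10, 29), (140, 10, 29)]
scene R-B/B every 1mm y=98..140: [(98, 72, 84), (99, 73, 86), (100, 72, 84), (101, 69, 80), (102, 66, 76), (103, 63, 72), (104, 60, 70), (105, 59, 70), (106, 59, 69), (107, 59, 69), (108, 59, 69), (109, 58, 70), (110, 57, 69), (111, 55, 68), (112, 52, 66), (113, 47, 68), (114, 39, 73), (115, 29, 83), (116, 19, 97), (117, 10, 113), (118, 4, 127), (119, 1, 138), (120, 0, 145), (121, 0, 150), (122, -1, 152), (123, -1, 153), (124, -2, 152), (125, -2, 148), (126, -2, 142), (127, -1, 131), (128, -1, 117), (129, -1, 99), (130, -1, 80), (131, 0, 62), (132, 0, 48), (133, -1, 40), (134, 0, 35), (135, 0, 32), (136, 0, 31), (137, 0, 31), (138, -1, 30), (139, 0, 28), (140, 0, 28)]
```

The gap is now about 15 mm in both views (top 103.7→119.0, scene 101.8→116.8). I'll let go of the tab and lift.

Call:
play_rows([
  [0,0,0,0,0,0,0.3],
  [0,0,0,0,0,0,-0.3],
  [0,0,0,0,0,0,-1],
  [0,0,0,0,0,0,-1],
  [0,0,0,0,0,0,-1],
])

```text
time: 6.85
tool_pos: [0.52, 0.1341, 0.0421]
orientation: [180.0, -0.4, -4.3]
force: [-0.3, 0.8, 0.1]
opening: 0.0846
```

Call:
play_rows([
  [0,0,0,0,0,-2,-1],
  [0,0,0,0,0,-5,-1],
  [0,0,0,0,0,-8,-1],
  [0,0,0,-0.5,2,-8,-1],
  [0,0,0,-1,4,-8,-1],
])

```text
time: 7.35
tool_pos: [0.5072, 0.0956, 0.1234]
orientation: [-180.0, -0.5, -4.2]
force: [-0.9, 0.1, -0.4]
opening: 0.0852
```

Call:
play_rows([
  [0,0,0,0,4,0,-1],
  [0,0,0,0,8,0,-1],
  [0,0,0,0,10.5,0,-1],
  [0,0,0,0,10.5,0,-1],
  [0,0,0,0,10.5,0,-1],
])

```text
time: 7.85
tool_pos: [0.4986, -0.0095, 0.1222]
orientation: [-180.0, -0.4, -4.4]
force: [-0.3, 0.6, 0.7]
opening: 0.0855
```

```bash
python3 gap.py 4|cut -c1-60; python3 - <<'E'
from h import *
to(.4965,-.012,.031)
for c in("scene","top"):
    for q,z in(("handle_mid",.042),("squeeze_point",.042),("trigger_pull",.042)):
        for k in spot_point(c,q)[:1]: print(c,q,round(k["score"],2),w(c,k["location"],z=z).round(4))
a=cv2.imread("pics/scene4.png")[150:250,255:380];cv2.imwrite("pics/s4.png",cv2.resize(a,(750,600),interpolation=cv2.INTER_CUBIC))
E
```

```text
t 7.85 pos [ 0.4986 -0.0095  0.1222] rpy [-179.99   -0.4    
top R-B/B every 1mm y=98..140: [(98, 53, 56), (99, 62, 64), 
scene R-B/B every 1mm y=98..140: [(98, 70, 81), (99, 71, 81)
t 7.95 pos [ 0.4988 -0.0079  0.1222] rpy [-179.97   -0.4    -4.21] F [-0.4 -0.4 -0.3] op 0.0852 -> rot [-0.    -0.007 -0.006] cm [-0.26  0.43  9.12]
scene handle_mid 0.61 [ 0.4905 -0.0291  0.042 ]
scene squeeze_point 0.59 [0.54   0.4178 0.042 ]
scene trigger_pull 0.46 [0.496  0.0148 0.042 ]
top handle_mid 0.9 [ 0.4916 -0.0353  0.042 ]
top squeeze_point 0.84 [ 0.4936 -0.0033  0.042 ]
top trigger_pull 0.46 [ 0.4911 -0.0243  0.042 ]
```

View pics/s4.png

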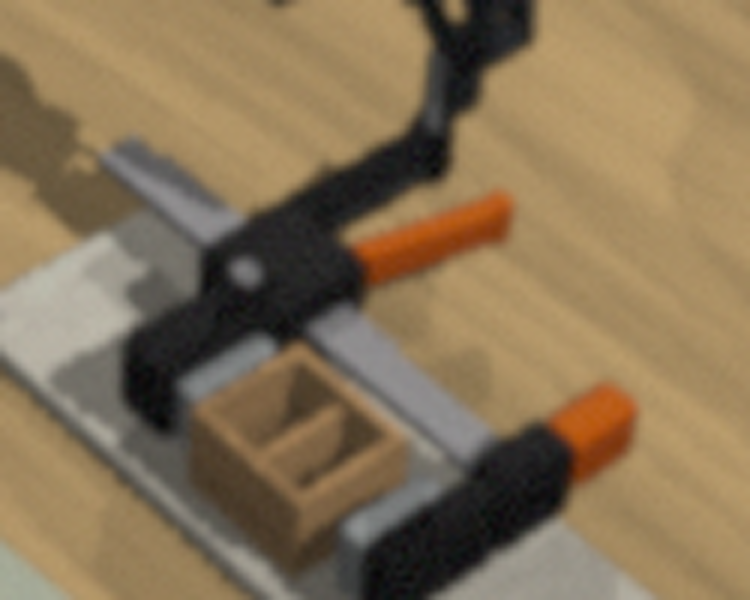

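The tab is released and the jaw stands short of the box. Seen in projection, the gripper hovers above the handle and trigger. I'll go down around both.

Call:
play_rows([
  [0,-0.003,-0.003,-0.2,0.4,2.5,-1],
  [0,-0.007,-0.006,-0.2,0.4,5,-1],
  [0,-0.007,-0.006,-0.2,0.4,7,-1],
  [0,-0.007,-0.006,-0.2,0.4,9.2,-1],
  [0,-0.007,-0.006,-0.2,0.4,9.2,-1],
])

```text
time: 8.75
tool_pos: [0.4945, -0.0128, 0.0276]
orientation: [-180.0, 0.3, -3.9]
force: [0.0, 0.4, -0.2]
opening: 0.0857
```

```bash
python3 gap.py 5|cut -c1-200; python3 - <<'E'
from h import *
a=cv2.imread("pics/top5.png")[195:275,215:315];cv2.imwrite("pics/t5.png",cv2.resize(a,(750,600),interpolation=cv2.INTER_CUBIC))
E
```

```text
t 8.75 pos [ 0.4945 -0.0128  0.0276] rpy [-179.97    0.34   -3.93] F [ 0.   0.4 -0.2] op 0.0857 -> rot [-0.     0.006 -0.001] cm [  0.99 -19.79  -1.04]
top R-B/B every 1mm y=98..140: [(98, 47, 50), (99, 55, 57), (100, 61, 62), (101, 60, 66), (102, 53, 69), (103, 43, 70), (104, 31, 71), (105, 21, 72), (106, 14, 73), (107, 9, 74), (108, 8, 74), (109, 1
scene R-B/B every 1mm y=98..140: [(98, 62, 73), (99, 63, 74), (100, 63, 74), (101, 61, 73), (102, 60, 71), (103, 58, 69), (104, 57, 68), (105, 57, 67), (106, 57, 67), (107, 58, 67), (108, 58, 67), (10
```

View pics/t5.png

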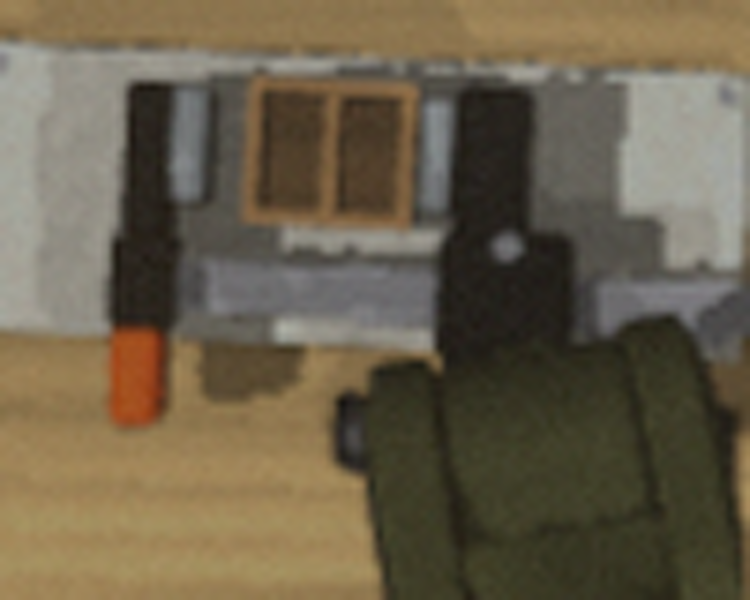

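The hand is down around the handle and trigger with no contact force, and the jaw and box are undisturbed. Now the first squeeze.

Call:
play_rows([
  [0,0,0,0,0,0,-0.5],
  [0,0,0,0,0,0,0],
  [0,0,0,0,0,0,0.3],
  [0,0,0,0,0,0,0.3],
  [0,0,0,0,0,0,0.3],
], force=30)

```text
time: 9.35
tool_pos: [0.4984, -0.0144, 0.0326]
orientation: [179.9, -0.2, -3.9]
force: [-1.8, -2.6, 10.8]
opening: 0.0352
```

```bash
cat > g2.py <<'E'
from h import *
import sys
n=sys.argv[1]
s=read_state();print("t",s["time"],np.round(s["tool_pos"],4),"F",np.round(s["force"],1),"op",round(s["opening"],4))
y=np.arange(0,220,.5)
def cross(v,a,b,lev,up):
    i=np.where((y>=a)&(y<=b))[0]
    for k in i[:-1]:
        if (v[k]<lev<=v[k+1]) if up else (v[k]>=lev>v[k+1]): return round(y[k]+.5*(lev-v[k])/(v[k+1]-v[k]),1)
for c in("top","scene"):
    p,d=get_image(c);p=cv2.cvtColor(p,cv2.COLOR_RGB2BGR);cv2.imwrite(f"pics/{c}{n}.png",p);r=rect(c,p)
    q=r[30:80].astype(float).mean(0);B=q[:,0];O=q[:,2]-q[:,0]
    k=np.where((y>103)&(y<140))[0];pk=k[B[k].argmax()];lev=85
    print(c,"pad peak",y[pk],int(B[pk]),"pad front",cross(B,y[pk]-14,y[pk],100,True),"pad back",cross(B,y[pk],y[pk]+14,lev,False),"box->pad orange half",cross(O,98,125,35,False),"fixedpad->box",cross(O,25,50,35,True))
E
python3 g2.py 6
```

```text
t 9.35 [ 0.4984 -0.0144  0.0326] F [-1.8 -2.6 10.8] op 0.0352
top pad peak 123.0 133 pad front 115.1 pad back 126.4 box->pad orange half 103.6 fixedpad->box 38.7
scene pad peak 119.0 136 pad front 112.7 pad back 124.8 box->pad orange half 110.1 fixedpad->box 36.9
```

The full squeeze (opening 35 mm) moved the jaw about 4.5 mm. I'll release and squeeze again.

Call:
play_rows([
  [0,0,0,0,0,0,-0.3],
  [0,0,0,0,0,0,-1],
  [0,0,0,0,0,0,-1],
  [0,0,0,0,0,0,-1],
  [0,0,0,0,0,0,-1],
])

```text
time: 9.95
tool_pos: [0.4967, -0.0136, 0.03]
orientation: [180.0, 0.0, -4.0]
force: [0.3, 0.6, -0.1]
opening: 0.0853
```

Call:
play_rows([
  [0,0,0,0,0,0,-0.5],
  [0,0,0,0,0,0,0],
  [0,0,0,0,0,0,0.3],
  [0,0,0,0,0,0,0.3],
  [0,0,0,0,0,0,0.3],
])

```text
time: 10.45
tool_pos: [0.4975, -0.0143, 0.0316]
orientation: [179.9, -0.0, -3.9]
force: [-3.5, -1.2, 10.5]
opening: 0.0349
```

```bash
python3 g2.py 7
```

```text
t 10.45 [ 0.4975 -0.0143  0.0316] F [-3.5 -1.2 10.5] op 0.0349
top pad peak 117.0 127 pad front 110.3 pad back 120.9 box->pad orange half 103.7 fixedpad->box 38.7
scene pad peak 114.5 128 pad front 108.0 pad back 119.6 box->pad orange half 105.5 fixedpad->box 36.9
```

Gap is now about 6 mm, and another 2–3 mm lies behind the box. Third squeeze.

Call:
play_rows([
  [0,0,0,0,0,0,-0.3],
  [0,0,0,0,0,0,-1],
  [0,0,0,0,0,0,-1],
  [0,0,0,0,0,0,-1],
  [0,0,0,0,0,0,-1],
])

```text
time: 11.05
tool_pos: [0.4967, -0.0136, 0.03]
orientation: [180.0, 0.0, -4.0]
force: [1.3, 0.7, -0.1]
opening: 0.0855
```

Call:
play_rows([
  [0,0,0,0,0,0,-0.5],
  [0,0,0,0,0,0,0],
  [0,0,0,0,0,0,0.3],
  [0,0,0,0,0,0,0.3],
  [0,0,0,0,0,0,0.3],
])

```text
time: 11.55
tool_pos: [0.4976, -0.0143, 0.0316]
orientation: [179.9, -0.0, -3.9]
force: [-3.2, -1.6, 11.2]
opening: 0.0347
```

```bash
python3 g2.py 8
```

```text
t 11.55 [ 0.4976 -0.0143  0.0316] F [-3.2 -1.6 11.2] op 0.0347
top pad peak 139.5 138 pad front 135.0 pad back None box->pad orange half 102.8 fixedpad->box 38.3
scene pad peak 109.0 123 pad front 103.0 pad back 114.2 box->pad orange half 101.4 fixedpad->box 36.7
```

Call:
play_rows([
  [0,0,0,0,0,0,-0.3],
  [0,0,0,0,0,0,-1],
  [0,0,0,0,0,0,-1],
  [0,0,0,0,0,0,-1],
  [0,0,0,0,0,0,-1],
])

```text
time: 12.15
tool_pos: [0.4968, -0.0136, 0.03]
orientation: [180.0, 0.0, -4.0]
force: [0.1, 0.4, -0.3]
opening: 0.0858
```

Call:
play_rows([
  [0,0,0,0,0,0,-0.5],
  [0,0,0,0,0,0,0],
  [0,0,0,0,0,0,0.3],
  [0,0,0,0,0,0,0.3],
  [0,0,0,0,0,0,0.3],
])

```text
time: 12.65
tool_pos: [0.4976, -0.0143, 0.0317]
orientation: [179.9, -0.0, -3.9]
force: [-3.4, -0.8, 11.6]
opening: 0.0343
```

```bash
sed -i 's/(y>103)/(y>99)/' g2.py; python3 g2.py 9; python3 - <<'E'
from h import *
o=[rect(c,cv2.imread(f"pics/{c}9.png")) for c in("top","scene")]
cv2.imwrite("pics/r9.png",cv2.resize(np.vstack(o),(800,509),interpolation=cv2.INTER_CUBIC))
E
```

```text
t 12.65 [ 0.4976 -0.0143  0.0317] F [-3.4 -0.8 11.6] op 0.0343
top pad peak 136.0 138 pad front 130.9 pad back None box->pad orange half 99.9 fixedpad->box 36.0
scene pad peak 104.5 121 pad front 99.8 pad back 109.1 box->pad orange half 98.5 fixedpad->box 33.7
```

View pics/r9.png

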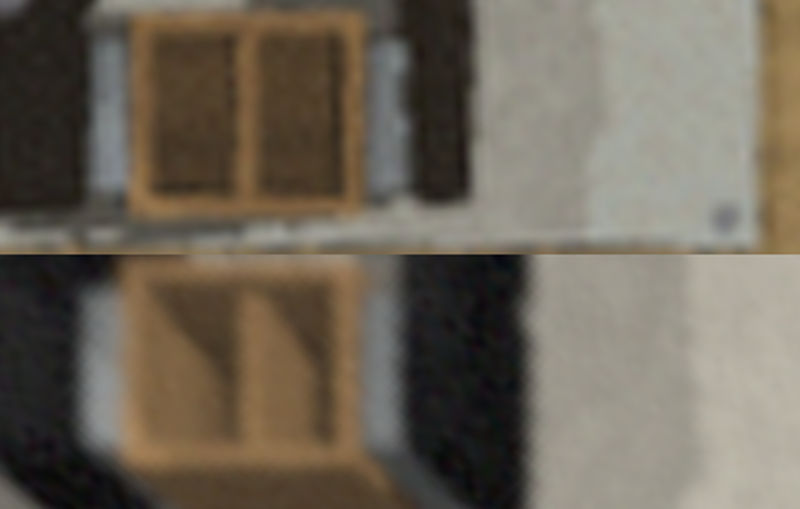

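The box has now seated on the fixed pad. It moved about 2.8 mm, and the moving pad shows 11.5 mm thick against 14 free. That makes the squash about 2–2.5 mm, which is marginal. I'll release, then squeeze once more part-way and step by step, tracking the jaw's edges.

```bash
cat > g3.py <<'E'
from h import *
import sys
y=np.arange(0,220,.5)
def cr(v,a,b,lev,up):
    for k in np.where((y>=a)&(y<=b))[0]:
        if (v[k]<lev<=v[k+1]) if up else (v[k]>=lev>v[k+1]): return round(y[k]+.5*(lev-v[k])/(v[k+1]-v[k]),2)
def meas(c,p):
    q=rect(c,p)[30:80].astype(float).mean(0);B=q[:,0];O=q[:,2]-q[:,0]
    back=cr(B,104,128,70,False)  # pad -> jaw
    if c=="top" and back is None: back=cr(B,100,128,70,False)
    print(c,"pad back",back,"jaw back",cr(B,(back or 108)+5,165,75,True),"fixed->box",cr(O,25,50,35,True),"box end",cr(O,95,112,35,False))
if len(sys.argv)>1:
    for n in sys.argv[1:]:
        print(n)
        for c in("top","scene"): meas(c,cv2.imread(f"pics/{c}{n}.png"))
else:
    s=read_state();print("t",s["time"],np.round(s["tool_pos"],4),"F",np.round(s["force"],1),"op",round(s["opening"],4))
    for c in("top","scene"):
        meas(c,cv2.cvtColor(np.mean([get_image(c)[0] for _ in range(4)],0).astype(np.uint8),cv2.COLOR_RGB2BGR))
E
python3 g3.py; python3 g3.py 3 5 6 7 8 9
```

```text
t 12.75 [ 0.4976 -0.0143  0.0317] F [-3.8 -1.  10.5] op 0.0348
top pad back 111.64 jaw back 129.63 fixed->box 36.07 box end 99.85
scene pad back 110.12 jaw back 144.61 fixed->box 33.77 box end 98.42
3
top pad back 112.55 jaw back 148.94 fixed->box 38.33 box end 104.02
scene pad back 105.08 jaw back 114.2 fixed->box 36.27 box end None
5
top pad back 112.19 jaw back 118.84 fixed->box 38.72 box end 103.71
scene pad back None jaw back 115.4 fixed->box 36.82 box end None
6
top pad back 107.58 jaw back 113.8 fixed->box 38.68 box end 103.65
scene pad back 125.73 jaw back 158.7 fixed->box 36.87 box end 110.14
7
top pad back 121.62 jaw back 139.43 fixed->box 38.66 box end 103.73
scene pad back 120.51 jaw back 153.72 fixed->box 36.86 box end 105.51
8
top pad back 116.37 jaw back 134.09 fixed->box 38.27 box end 102.77
scene pad back 115.2 jaw back 149.15 fixed->box 36.68 box end 101.44
9
top pad back 111.71 jaw back 129.66 fixed->box 36.03 box end 99.86
scene pad back 110.17 jaw back 144.54 fixed->box 33.72 box end 98.47
```

Call:
play_rows([
  [0,0,0,0,0,0,-0.3],
  [0,0,0,0,0,0,-1],
  [0,0,0,0,0,0,-1],
  [0,0,0,0,0,0,-1],
  [0,0,0,0,0,0,-1],
])

```text
time: 13.65
tool_pos: [0.4968, -0.0136, 0.03]
orientation: [180.0, 0.0, -4.0]
force: [0.1, -0.1, 0.1]
opening: 0.0851
```

```bash
python3 g3.py
```

```text
t 13.65 [ 0.4968 -0.0136  0.03  ] F [ 0.1 -0.1  0.1] op 0.0851
top pad back 112.48 jaw back 130.8 fixed->box 36.06 box end 99.89
scene pad back 111.43 jaw back 145.47 fixed->box 33.79 box end 98.44
```

The reference is squeeze 3, just touching, with pad back to box face 13.6 mm. Squeeze 4 therefore squashed about 1.8 mm, and it slipped back about 1 mm on release. The next full stroke should end around 5–6 mm. I'll do it in steps and check.

Call:
play_rows([
  [0,0,0,0,0,0,-0.6],
  [0,0,0,0,0,0,-0.2],
  [0,0,0,0,0,0,0],
  [0,0,0,0,0,0,0],
  [0,0,0,0,0,0,0],
])

```text
time: 14.55
tool_pos: [0.498, -0.0106, 0.0312]
orientation: [-179.9, -0.1, -3.9]
force: [-1.2, 5.7, 5.6]
opening: 0.0428
```

```bash
python3 g3.py
```

```text
t 14.55 [ 0.498  -0.0106  0.0312] F [-1.2  5.7  5.6] op 0.0428
top pad back 109.99 jaw back 128.21 fixed->box 36.04 box end 99.85
scene pad back 108.73 jaw back 143.13 fixed->box 33.71 box end 98.43
```

Squash is 3.4–3.5 mm in both views, with the trigger about 60% squeezed. A full squeeze projects to about 5.6 mm, so I'll go on to nearly full.

Call:
play_rows([
  [0,0,0,0,0,0,0.05],
  [0,0,0,0,0,0,0.1],
  [0,0,0,0,0,0,0.1],
  [0,0,0,0,0,0,0.1],
  [0,0,0,0,0,0,0.1],
])

```text
time: 15.45
tool_pos: [0.4978, -0.0126, 0.0316]
orientation: [180.0, -0.1, -3.9]
force: [-2.9, 1.9, 9.1]
opening: 0.0387
```

```bash
python3 g3.py; python3 -c "
from h import *
p,_=get_image('scene');cv2.imwrite('pics/sF.png',cv2.cvtColor(p,cv2.COLOR_RGB2BGR))"
```

```text
t 15.45 [ 0.4978 -0.0126  0.0316] F [-2.9  1.9  9.1] op 0.0387
top pad back 109.49 jaw back 126.93 fixed->box 36.06 box end 99.87
scene pad back 107.25 jaw back 141.82 fixed->box 33.72 box end 98.41
```

View pics/sF.png

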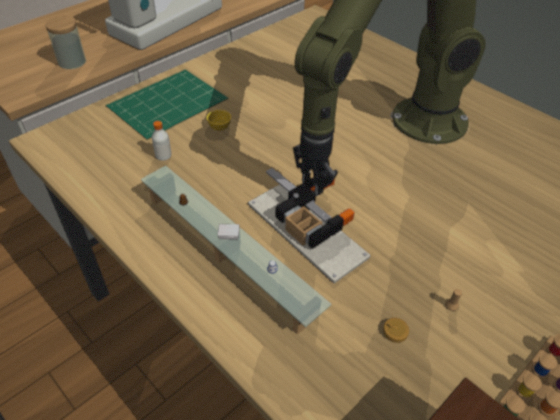

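The picture shows the box gripped between both pads. The thimbles, pill box, bottle, bowl, peg and tape case are in place. Squash is about 4.5 mm with the trigger about 83% in; one last small squeeze to near its stop.

Call:
play_rows([
  [0,0,0,0,0,0,0.14],
  [0,0,0,0,0,0,0.14],
  [0,0,0,0,0,0,0.14],
  [0,0,0,0,0,0,0.14],
  [0,0,0,0,0,0,0.14],
])

```text
time: 16.4
tool_pos: [0.4977, -0.0135, 0.0317]
orientation: [179.9, -0.1, -4.0]
force: [-3.1, -0.0, 10.7]
opening: 0.0368
```

```bash
python3 g3.py; python3 -c "
from h import *
import bench
print(hand_in())"
```

```text
t 16.4 [ 0.4977 -0.0135  0.0317] F [-3.1 -0.  10.7] op 0.0368
top pad back 108.95 jaw back 126.01 fixed->box 36.07 box end 99.85
scene pad back 106.71 jaw back 141.38 fixed->box 33.76 box end 98.38
the job is handed in; nothing more can be done
None
```

The box is clamped snugly, and I handed the job in at about 17 s with the gripper still holding the trigger squeezed.

I slid the jaw by its tab until the pad stood about 15 mm short of the box (both cameras agreed) and let go. I then closed the rest with four full squeezes and a fifth taken in steps.

**Squash at the end:** 4.5–5.4 mm, against the 2–7 mm asked. The top view gave 4.5 mm and the scene view 5.4 mm. The jaw's travel gave about 5 mm.

**Trigger:** the opening was 36.8 mm, against 36 mm when fully squeezed.

**Box:** it moved about 3 mm onto the fixed pad and has not moved since.

**Other things:** in the last full picture, taken just before the final small squeeze, the thimbles and everything else looked undisturbed by eye. I did not measure their positions. Wrist forces read between moves stayed at about 12 N or less.

**Checks that disagreed:** some of the point-finding networks' results were clearly wrong, for example the pad face with the arm in view. I relied on image edges measured on the pad-top plane instead. One pad-edge reading in the top view was up to about 1 mm off the scene view.

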